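# Sweep the white pellets into the counting tray's trough and shut its lid

### The arm

A 6-joint arm with a two-finger parallel gripper is mounted at the origin on a cart in front of the work surface, level with it; the furniture and walls round the work are solid. World frame = base frame: x ahead of the robot, y to its left, z up, the work surface at z = 0. Lengths are in m, angles in rad, forces in N, time in s.
With the tool pointing down it reaches from about 0.35 to 0.975 m from the base axis. Payload 4.9 kg.
Tool frame: the origin (TCP) lies on the mounting face of the last link; the fingertips stand 173 mm ahead of it and the grasp point (between the pads) lies 155 mm ahead of it; z points along the fingers, y is the direction in which the jaws open and shut (so a half turn about z gives the same grasp; the last joint's range is limited). The gripper opens to 85 mm and grips with 20 to 120 N. Pads are 22 mm wide; open, the fingers measure 114 mm over their backs; the gripper's body (76 mm by 85 mm) begins 54 mm behind the grasp point. The pads swing forward as they close: fully open they stand 13 mm farther back than shut.
Start: joints at [0.995, 0.053, 1.613, -0, 1.476, -0.119], TCP at [0.276, 0.561, 0.405] pointing down, gripper open.
Joint ranges: [-3.01, 3.01], [-1.01, 2.22], [0.06, 2.58], [-1.02, 4.17], [0.09, 2.62], [-3.14, 3.14]. Speed limits (rad/s): [2.57, 2.57, 3.14, 3.14, 3.14, 3.14].

### API

Orientations are given as a unit quaternion [w, x, y, z].
In Python, from plant import manip gives the robot as it stands.
- The arm moves only by the tool play_rows, never from a script. Its argument "increments" is a list of rows, each an object with "offset": the shift along the tool's x, y, z in mm, a list of three; "twist": the turn about the tool's z in rad; "grip": the opening, from 0 (shut) to 1 (fully open). In form: [{"offset": [dx, dy, dz], "twist": twist, "grip": grip}, ...]. A call has 1 to 5 rows; each row is the pose to reach, as a shift and turn from the pose commanded when the call began, along the tool's axes at that moment; what a row does not reach only later rows make up. A row lasts 1/12 s, in which the tool goes at most 41.7 mm and 7.16 degrees, less where a joint would pass 70% of its speed; a pose out of reach is approached as far as the arm can. A call with a gripper value outside its range is refused whole. The fingers move at their own pace and stop on an object; the grip force is fixed at half the most. Time passes only in rows, so rows that repeat a pose let the fingers close. It gives the time, the measured TCP pose, the force and the opening at its end, in the units of the state.
- manip.state(): the state, without advancing time (a new reading comes with each control period).
- manip.grab_frame(name): name is "scene" or "top"; returns the picture (400x640x3 uint8, blue, green, red); there is no depth.
- manip.get_calibration(name): a dict with "fx", "fy", "cx", "cy" (pixels), "k1" (the pictures are not rectified: a ray, as slopes to the right and down, at radius r is drawn at 1 + k1 r^2 times it, then the intrinsics apply), "T" (4x4, takes a point from camera to world coordinates). Camera axes: x right, y down, z forward; pixel columns grow to the right and rows downward; lengths in m; the calibration is good to about 2 mm. A picture is of the moment at which its call begins. get_calibration takes no time and is no camera call.
- manip.job_done(): hands the job in, once; it reports no verdict.
Trained networks look in the newest picture that a camera, given by its name, has taken for a name from the list of things; names that differ only in an ending like _2 or _b are one class to them, and where a whole thing is asked for, a point or a joint stands for the part that bears it (a point fixed in the world has none). Each returns a list of dicts, best first, with "p" (0 to 1); they miss things now and then, are a little off and sometimes report something else, mostly with a low value. They report only what shows in the picture. A call takes as long as a camera call.
- manip.boxes_of(query, camera): "xyz" ([x, y, z] in m, in the coordinates of the camera as it stood for that picture, good to about 4 mm: the middle of the surface that is visible of it).
- manip.tip_of(query, camera): "xyz" ([x, y, z] in m, in the coordinates of the camera as it stood for that picture, good to about 4 mm: a listed point, or the origin of a listed thing).
The state is a dict: "time": time; "joint_pos": joint angles; "joint_vel": joint speeds; "joint_efforts": joint torques, N m; "tool_pos": TCP position; "tool_rot": TCP orientation; "contact_force": force on the tool from outside, world axes, zero at the start; "ft_torque": the same for the moment, N m; "gripper_width": opening from 0.0 (shut) to 1.0 (fully open).
Only numpy, scipy, OpenCV 4.12 (cv2) and the standard library are available. Lean on these libraries where they do the work, as an engineer would, in place of code of your own. Each camera call takes 0.05 s, during which the arm holds its last target. There are 200 camera calls.

### The job

On the blue counting tray, sweep the three white pellets with your closed fingers across the platform and over its edge into the trough, then tip the trough's open lid over with the fingers so that it falls fully shut. Leave the two brown pellets where they lie on the platform and leave everything else on the bench alone. The pellets are brittle: push them gently along the platform, and do not pinch, press on or pick up anything.

Things in the scene. Friction and masses are not known exactly. Their poses are not given: they have to be found in the camera images.
- tray: blue plastic counting tray, 262 mm (x) by 246 mm (y), standing fast on rubber feet. Origin on the bench under its middle; x along the trough, y across the tray towards the trough, z up. Its flat platform, top 24 mm above the bench, spans y = -116 to +60 mm (open edge), x = -124 to +124 mm; rims on the other three sides rise to 36 mm above the bench.
- platform_edge (a point): middle of the platform's open edge; at (0, 60, 24) mm in the tray's frame. From this edge a 45 degree slope leads down into the trough: a pellet whose centre is pushed well past the edge slides down it.
- trough (a point): middle of the trough floor; at (0, 96, 8) mm in the tray's frame. The floor spans y = +76 to +116 mm; the trough's outer wall and ends rise to 43 mm above the bench.
- lid (a joint): angle of the trough's lid, rad: 0 = shut (level over the trough), 1.57 = upright, more = leaning outward, away from the platform; starts at 1.7 to 2.0, stop at 2.1. The hinge is slightly stiff: the lid stays put while near upright, and falls softly shut by itself once tipped towards the platform below about 1.1 rad. It takes under 1 N at the free edge.
- lid_edge (a point): tip of the 44 mm wide tab in the middle of the lid's free edge, 79 mm from the hinge axis, which runs along the tray's x at y = 124.5 mm, 45 mm above the bench. The lid is a see-through pale flap with blue borders, 248 mm long, 70 mm wide without the tab, with a 13 mm lip along the free edge, facing the platform when open, down when shut. Shut, its top is 48 mm above the bench.
- white_1: white pressed sample pellet, a flat round disc 28 mm in diameter and 8 mm thick with slightly rounded edges, about 12 g; lies flat and loose on the tray's platform, its place there varies. Origin at its centre (4 mm above the platform while it lies there), z its axis. To be swept into the trough.
- white_2: white pressed sample pellet, a flat round disc 28 mm in diameter and 8 mm thick with slightly rounded edges, about 12 g; lies flat and loose on the tray's platform, its place there varies. Origin at its centre (4 mm above the platform while it lies there), z its axis. To be swept into the trough.
- white_3: white pressed sample pellet, a flat round disc 28 mm in diameter and 8 mm thick with slightly rounded edges, about 12 g; lies flat and loose on the tray's platform, its place there varies. Origin at its centre (4 mm above the platform while it lies there), z its axis. To be swept into the trough.
- brown_1: dark brown pressed sample pellet, a flat round disc 28 mm in diameter and 8 mm thick with slightly rounded edges, about 12 g; lies flat and loose on the tray's platform, its place there varies. Origin at its centre (4 mm above the platform while it lies there), z its axis. To be left where it lies.
- brown_2: dark brown pressed sample pellet, a flat round disc 28 mm in diameter and 8 mm thick with slightly rounded edges, about 12 g; lies flat and loose on the tray's platform, its place there varies. Origin at its centre (4 mm above the platform while it lies there), z its axis. To be left where it lies.
- spatula: lab spatula with a wooden grip, 196 x 18 x 15 mm, lying to the right of the tray; a bystander. Origin at the centre of its underside.
- timer: white lab timer lying on its back, 62 x 66 x 20 mm, front left; a bystander. Origin at the centre of its underside.
- notebook: dark blue lab notebook, 208 x 148 x 12 mm, lying front right; a bystander. Origin at the centre of its underside.
- bottle_a: plastic bottle with a pale screw cap, 60 mm across, 94 mm tall, to the right of the tray; a bystander. Origin at the centre of its underside.
- dropper: small plastic bottle with a pale screw cap and pink filling, 34 mm across, 62 mm tall, to the right of the tray; a bystander. Origin at the centre of its underside.

How it is judged:
By the outcome, as a careful person would: the job done as asked, in the order asked, and still so for the second after the job is handed in, with the robot touching nothing.
It also fails if it takes over 64 s, if anything falls off the work surface, if the arm or the gripper's body presses on something with over 40 N, if the wrist force passes 120 N, or if a joint passes its speed limit or range.

## Working session

There is one attempt and no reset: what is moved stays moved. The work goes in short steps, Python scripts to look and compute and a tool call to move; the robot and the scene stay as the last step left them, time stands still between calls to the robot, and variables do not carry over. Pictures are saved under pics/ and viewed, about 8 in all and at most 12, crops included, and the job is handed in when it is done.

Besides the shell and the picture viewer there is one more tool, called as a command line: name --argument value ..., lists and objects as JSON in quotes. play_rows: Moves the arm, as the interface text tells. Its arguments: {"type":"object","properties":{"increments":{"type":"array"}},"required":["increments"]}

```bash
mkdir -p pics
cat > h.py <<'E'
import numpy as np, cv2
from plant import manip
def cam2w(p,c):
    T=np.array(manip.get_calibration(c)["T"]); return (T@np.r_[p,1])[:3]
def ray(u,v,c,z):
    k=manip.get_calibration(c); K=np.array([[k["fx"],0,k["cx"]],[0,k["fy"],k["cy"]],[0,0,1.]])
    s=cv2.undistortPoints(np.array([[[u,v]]],float),K,np.array([k["k1"],0,0,0.]))[0,0]
    T=np.array(k["T"]); d=T[:3,:3]@np.r_[s,1]; o=T[:3,3]; return o+d*(z-o[2])/d[2]
def proj(P,c):
    k=manip.get_calibration(c); T=np.array(k["T"]); q=T[:3,:3].T@(np.array(P)-T[:3,3]); s=q[:2]/q[2]
    s=s*(1+k["k1"]*(s@s)); return np.array([k["fx"]*s[0]+k["cx"],k["fy"]*s[1]+k["cy"]])
E
python3 - <<'E'
from h import *
np.set_printoptions(precision=4,suppress=True)
for c in("top","scene"):
    cv2.imwrite(f"pics/{c}0.png",manip.grab_frame(c)); print(c,np.array(manip.get_calibration(c)["T"]))
    for q in("white_1","brown_1","platform_edge","trough","lid_edge","tray"):
        print(c,q,[(cam2w(d["xyz"],c).round(4).tolist(),round(d["p"],2)) for d in manip.tip_of(q,c)])
s=manip.state();print(s["time"],s["tool_rot"],s["gripper_width"])
E
```

```text
top [[ 0.0125 -0.9862  0.165   0.2453]
 [-0.9999 -0.0121  0.0038 -0.0368]
 [-0.0018 -0.165  -0.9863  1.6682]
 [ 0.      0.      0.      1.    ]]
top white_1 [([0.6432, -0.0836, 0.0275], 0.57), ([0.5198, -0.0196, 0.0287], 0.55), ([0.4679, -0.0731, 0.0233], 0.4), ([0.3609, -0.43, -0.0019], 0.19)]
top brown_1 [([0.5544, -0.0845, 0.0259], 0.45), ([0.6035, -0.0098, 0.022], 0.38)]
top platform_edge [([0.5647, 0.0231, 0.0261], 0.68)]
top trough [([0.5719, 0.0634, 0.0121], 0.76), ([0.5336, -0.3334, 0.0007], 0.45)]
top lid_edge [([0.577, 0.1068, 0.1189], 0.74)]
top tray [([0.5597, -0.0313, 0.0001], 0.84), ([0.5755, 0.1087, 0.1229], 0.51), ([0.5348, -0.3376, -0.0018], 0.45)]
scene [[ 0.8298 -0.4173  0.3705 -0.0507]
 [-0.558  -0.6194  0.5522 -0.8585]
 [-0.0009 -0.665  -0.7469  1.1846]
 [ 0.      0.      0.      1.    ]]
scene white_1 [([0.5217, -0.0152, 0.0266], 0.54), ([0.467, -0.0677, 0.0305], 0.5), ([0.6416, -0.0815, 0.0294], 0.43)]
scene brown_1 [([0.5533, -0.0787, 0.0275], 0.63), ([0.6098, -0.0101, 0.0257], 0.51)]
scene platform_edge []
scene trough [([0.5731, 0.0653, 0.0076], 0.59)]
scene lid_edge [([0.5807, 0.1054, 0.1238], 0.97)]
scene tray [([0.5609, -0.0309, -0.003], 0.8)]
0.7 [-0.      0.2264  0.974   0.    ] 0.9981936038829993
```

View pics/top0.png

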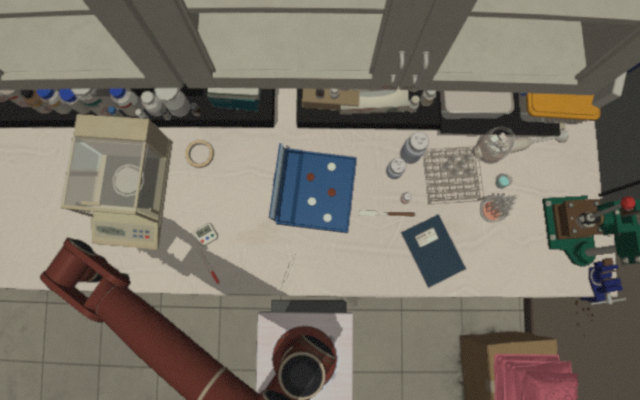

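View pics/scene0.png

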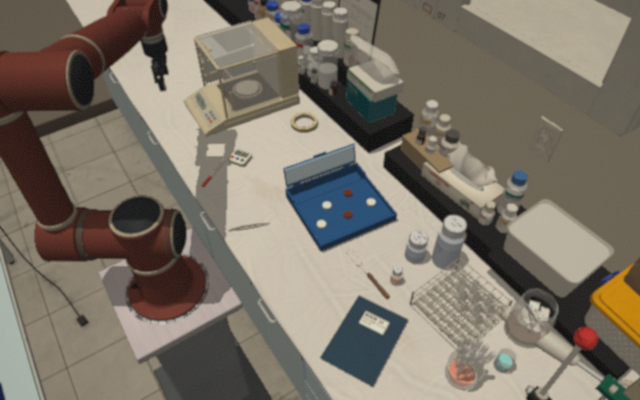

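The top view shows the tray around (315,190) with its trough and open lid on the left, towards world +y. The whites are at about (331,167), (312,201) and (327,217), and the browns at (310,177) and (332,192). I'll check the tray pose by overlaying its outline.

```bash
cat >> h.py <<'E'
TO=np.array([.5603,-.0311]); YAW=-0.127
def R(): c,s=np.cos(YAW),np.sin(YAW); return np.array([[c,-s],[s,c]])
def t2w(p): p=np.array(p,float); return np.r_[TO+R()@(p[:2]/1000),p[2]/1000]
def w2t(P): return R().T@(np.array(P)[:2]-TO)*1000
E
python3 - <<'E'
from h import *
im=[]
for c,x0,y0 in(("top",262,137),("scene",275,135)):
    a=cv2.imread(f"pics/{c}0.png"); g=a.copy(); w=a[y0:y0+110,x0:x0+130]; S=4
    hsv=cv2.cvtColor(w,cv2.COLOR_BGR2HSV)
    b,gg,r=[w[:,:,i].astype(int) for i in range(3)]
    for nm,m in(("white",(r>140)),("brown",(r>b+15)&(hsv[:,:,2]<150))):
        n,l,st,ce=cv2.connectedComponentsWithStats(m.astype(np.uint8))
        for i in range(1,n):
            if 8<st[i,4]<120:
                u,v=ce[i]+[x0,y0]; P=ray(u,v,c,.031); t=w2t(P)
                if abs(t[0])<120 and abs(t[1])<115: print(c,nm,st[i,4],P.round(4),t.round(1))
    w=cv2.resize(w,None,fx=S,fy=S,interpolation=cv2.INTER_CUBIC)
    for L,col in(([(-131,-123,36),(131,-123,36),(131,123,43),(-131,123,43),(-131,-123,36)],(0,255,255)),([(-124,60,24),(124,60,24)],(0,255,0)),([(-124,124.5,45),(124,124.5,45)],(0,0,255))):
        p=np.array([(proj(t2w(q),c)-[x0,y0]+.5)*S for q in L]).round().astype(int)
        cv2.polylines(w,[p],False,col,1)
    im.append(w)
cv2.imwrite("pics/ov.png",cv2.resize(np.vstack(im),None,fx=.65,fy=.65) if 0 else cv2.resize(np.hstack(im),(800,338)))
E
```

```text
top white 43 [ 0.6428 -0.0828  0.031 ] [ 88.4 -40.9]
top white 44 [ 0.5207 -0.0173  0.031 ] [-41.1   8.7]
top white 47 [ 0.4656 -0.0704  0.031 ] [-89. -51.]
top brown 44 [ 0.6055 -0.011   0.031 ] [42.3 25.7]
top brown 43 [ 0.5527 -0.084   0.031 ] [ -0.8 -53.5]
scene white 51 [ 0.6426 -0.0812  0.031 ] [ 88.  -39.3]
scene white 49 [ 0.5212 -0.0161  0.031 ] [-40.7   9.9]
scene white 58 [ 0.4658 -0.0691  0.031 ] [-88.9 -49.7]
scene brown 42 [ 0.6051 -0.0112  0.031 ] [41.9 25.4]
scene brown 46 [ 0.5528 -0.084   0.031 ] [ -0.8 -53.4]
```

View pics/ov.png

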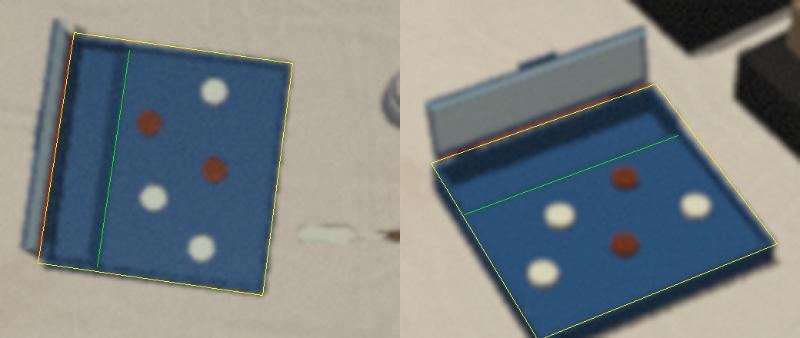

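play_rows --increments '[{"offset":[-155,-269,0],"twist":-0.33,"grip":0},{"offset":[-155,-269,0],"twist":-0.33,"grip":0},{"offset":[-155,-269,0],"twist":-0.33,"grip":0},{"offset":[-155,-269,0],"twist":-0.33,"grip":0},{"offset":[-155,-269,0],"twist":-0.33,"grip":0}]'

```text
time: 1.12
tool_pos: [0.289, 0.3514, 0.4046]
tool_rot: [0.0, 0.063, 0.998, -0.0]
contact_force: [1.2, -0.6, 0.8]
gripper_width: 0.302
```

```bash
cat >> h.py <<'E'
from scipy.spatial.transform import Rotation as Ro
def where():
    s=manip.state(); r=Ro.from_quat(np.roll(s["tool_rot"],-1)).as_matrix()
    p=np.array(s["tool_pos"]); y=r[:2,1]; ty=R()[:,1]
    tip=p+r[:,2]*.173
    print("t",round(s["time"],2),"tip tray xy",w2t(tip).round(1),"z",(tip[2]*1000).round(1),"twist needed",round(-(np.arctan2(ty[1],ty[0])-np.arctan2(y[1],y[0])),3),"tilt",r[:,2].round(3),"F",np.round(s["contact_force"],2),"grip",round(s["gripper_width"],2))
    return r,tip
def go(tx,ty,z):
    r,tip=where(); print("offset",((r.T@(t2w((tx,ty,z))-tip))*1000).round(1))
E
python3 -c "
from h import *
go(-41,-29,230)"
```

```text
t 1.12 tip tray xy [-317.5  345. ] z 231.6 twist needed 0.001 tilt [ 0. -0. -1.] F [ 1.21 -0.62  0.83] grip 0.3
offset [-276.  -374.4    1.7]
```

play_rows --increments '[{"offset":[-24,-33,0],"twist":0,"grip":0},{"offset":[-48,-66,0],"twist":0,"grip":0},{"offset":[-72,-99,0],"twist":0,"grip":0},{"offset":[-96,-132,0],"twist":0,"grip":0},{"offset":[-120,-165,0],"twist":0,"grip":0}]'

```text
time: 1.53
tool_pos: [0.3878, 0.1723, 0.4052]
tool_rot: [0.001, 0.063, 0.998, 0.0]
contact_force: [1.0, 0.1, -0.7]
gripper_width: -0.001
```

play_rows --increments '[{"offset":[-24,-33,0],"twist":0,"grip":0},{"offset":[-48,-66,0],"twist":0,"grip":0},{"offset":[-72,-99,0],"twist":0,"grip":0},{"offset":[-96,-132,0],"twist":0,"grip":0},{"offset":[-120,-165,0],"twist":0,"grip":0}]'

```text
time: 1.95
tool_pos: [0.4862, -0.0068, 0.4051]
tool_rot: [0.001, 0.064, 0.998, 0.0]
contact_force: [0.3, 1.1, 0.1]
gripper_width: 0.007
```

play_rows --increments '[{"offset":[-24,-33,0],"twist":0,"grip":0},{"offset":[-36,-44,0],"twist":0,"grip":0},{"offset":[-36,-44,0],"twist":0,"grip":0}]'

```text
time: 2.2
tool_pos: [0.5171, -0.0559, 0.4047]
tool_rot: [0.0, 0.066, 0.998, -0.0]
contact_force: [0.5, -0.1, 0.4]
gripper_width: 0.001
```

```bash
python3 -c "
from h import *
go(-41,-29,60)"
```

```text
t 2.2 tip tray xy [-39.6 -30.1] z 231.7 twist needed -0.004 tilt [ 0.    -0.001 -1.   ] F [ 0.49 -0.13  0.39] grip 0.0
offset [  1.4   1.2 171.7]
```

play_rows --increments '[{"offset":[1,0,40],"twist":0,"grip":0},{"offset":[1,0,80],"twist":0,"grip":0},{"offset":[1,0,120],"twist":0,"grip":0},{"offset":[1,0,155],"twist":0,"grip":0},{"offset":[1,0,180],"twist":0,"grip":0}]'

```text
time: 2.62
tool_pos: [0.513, -0.0514, 0.2212]
tool_rot: [-0.002, 0.063, 0.998, 0.001]
contact_force: [-0.6, 0.0, -0.3]
gripper_width: -0.003
```

play_rows --increments '[{"offset":[0,0,12],"twist":0,"grip":0},{"offset":[0,0,23],"twist":0,"grip":0},{"offset":[0,0,23],"twist":0,"grip":0}]'

```text
time: 2.87
tool_pos: [0.5143, -0.0521, 0.2004]
tool_rot: [-0.001, 0.063, 0.998, 0.0]
contact_force: [-1.2, -0.1, 0.9]
gripper_width: 0.004
```

```bash
python3 -c "
from h import *
go(-41,48,28)
im=[]
for c,x0,y0 in(('top',262,137),('scene',275,125)):
    im.append(cv2.resize(manip.grab_frame(c)[y0:y0+110,x0:x0+130],(400,338),interpolation=cv2.INTER_CUBIC))
cv2.imwrite('pics/a.png',np.hstack(im))"
```

```text
t 2.87 tip tray xy [-43.4 -26.6] z 27.4 twist needed 0.001 tilt [-0.002  0.001 -1.   ] F [-1.21 -0.06  0.88] grip 0.0
offset [-2.5 74.6 -0.6]
```

View pics/a.png

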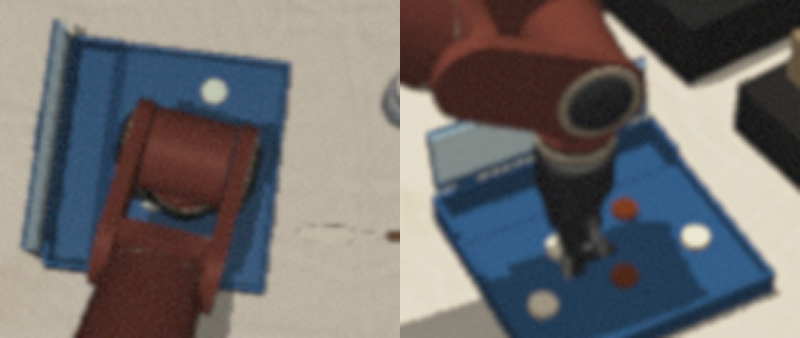

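The fingers are down at about (580,260) in the crop's right half, just behind white pellet B at (553,245), with the browns clear. I'll push it now.

play_rows --increments '[{"offset":[-2,6,0],"twist":0,"grip":0},{"offset":[-2,12,0],"twist":0,"grip":0},{"offset":[-2,18,0],"twist":0,"grip":0},{"offset":[-2,24,0],"twist":0,"grip":0},{"offset":[-2,30,0],"twist":0,"grip":0}]'

```text
time: 3.38
tool_pos: [0.5209, -0.0225, 0.2023]
tool_rot: [0.0, 0.063, 0.998, -0.0]
contact_force: [0.0, -0.3, 0.9]
gripper_width: -0.006
```

```bash
python3 -c "
from h import *
go(-41,52,28)
im=[]
for c,x0,y0 in(('top',262,137),('scene',275,125)):
    im.append(cv2.resize(manip.grab_frame(c)[y0:y0+110,x0:x0+130],(400,338),interpolation=cv2.INTER_CUBIC))
cv2.imwrite('pics/b.png',np.hstack(im))"
```

```text
t 3.38 tip tray xy [-40.    3.6] z 29.3 twist needed 0.001 tilt [ 0.001 -0.    -1.   ] F [ 0.03 -0.3   0.9 ] grip -0.01
offset [ 1.  48.4  1.3]
```

View pics/b.png

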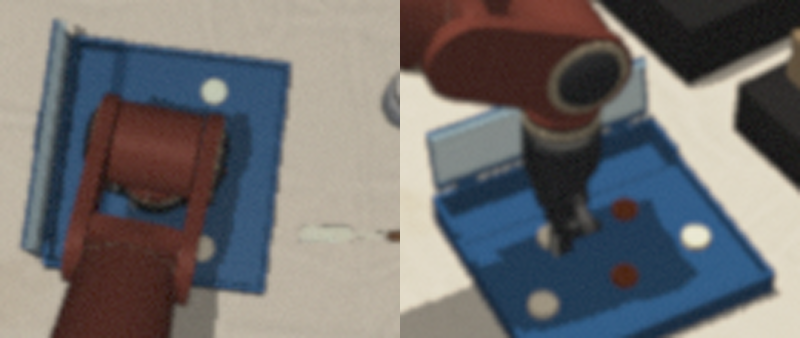

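play_rows --increments '[{"offset":[0,6,1.5],"twist":0,"grip":0},{"offset":[0,12,1.5],"twist":0,"grip":0},{"offset":[0,18,1.5],"twist":0,"grip":0},{"offset":[0,24,1.5],"twist":0,"grip":0},{"offset":[0,30,1.5],"twist":0,"grip":0}]'

```text
time: 3.9
tool_pos: [0.5245, 0.0071, 0.2001]
tool_rot: [-0.0, 0.063, 0.998, 0.0]
contact_force: [-0.3, -0.3, 0.8]
gripper_width: 0.002
```

play_rows --increments '[{"offset":[0,6,0],"twist":0,"grip":0},{"offset":[0,12,0],"twist":0,"grip":0},{"offset":[0,18,0],"twist":0,"grip":0},{"offset":[0,22,0],"twist":0,"grip":0},{"offset":[0,22,0],"twist":0,"grip":0}]'

```text
time: 4.32
tool_pos: [0.5273, 0.0291, 0.2002]
tool_rot: [0.0, 0.063, 0.998, 0.0]
contact_force: [0.3, 0.3, -0.3]
gripper_width: -0.002
```

play_rows --increments '[{"offset":[0,-6,-10],"twist":0,"grip":0},{"offset":[10,-40,-30],"twist":0,"grip":0},{"offset":[25,-70,-35],"twist":0,"grip":0},{"offset":[40,-105,-35],"twist":0,"grip":0},{"offset":[48,-140,-35],"twist":0,"grip":0}]'

```text
time: 4.73
tool_pos: [0.4607, -0.1058, 0.2366]
tool_rot: [0.001, 0.063, 0.998, -0.0]
contact_force: [0.8, -1.7, -0.5]
gripper_width: 0.003
```

```bash
cat >> h.py <<'E'
def snap(f):
    im=[]
    for c,x0,y0 in(('top',262,137),('scene',275,125)):
        im.append(cv2.resize(manip.grab_frame(c)[y0:y0+110,x0:x0+130],(400,338),interpolation=cv2.INTER_CUBIC))
    cv2.imwrite(f'pics/{f}.png',np.hstack(im))
def pel():
  for c in('top','scene'):
    manip.grab_frame(c)
    for q in('white_1','brown_1'):
        for d in manip.tip_of(q,c):
            P=cam2w(d['xyz'],c); t=w2t(P)
            if abs(t[0])<135 and abs(t[1])<130: print(c,q,t.round(),(P[2]*1e3).round(),round(d['p'],2))
E
python3 -c "
from h import *
go(-89,-89,28); pel()"
```

```text
t 4.73 tip tray xy [-89.1 -86.9] z 63.6 twist needed 0.001 tilt [ 0.001 -0.001 -1.   ] F [ 0.76 -1.72 -0.48] grip 0.0
offset [ 0.  -2.1 35.6]
top white_1 [ 87. -41.] 31.0 0.62
top white_1 [-43.  71.] 17.0 0.54
top white_1 [-86. -52.] 26.0 0.44
top brown_1 [42. 25.] 27.0 0.51
scene white_1 [ 85. -40.] 29.0 0.55
scene white_1 [-88. -45.] 29.0 0.41
scene brown_1 [44. 27.] 29.0 0.51
scene brown_1 [  0. -53.] 28.0 0.43
```

play_rows --increments '[{"offset":[0,-3,15],"twist":0,"grip":0},{"offset":[0,-3,30],"twist":0,"grip":0},{"offset":[0,-3,36.5],"twist":0,"grip":0},{"offset":[0,-3,36.5],"twist":0,"grip":0}]'

```text
time: 5.37
tool_pos: [0.4618, -0.1064, 0.1981]
tool_rot: [-0.001, 0.062, 0.998, 0.0]
contact_force: [0.3, -0.1, 0.6]
gripper_width: 0.003
```

```bash
python3 -c "
from h import *
go(-89,52,27); pel()"
```

```text
t 5.37 tip tray xy [-88.6 -87.1] z 25.1 twist needed 0.002 tilt [-0.002  0.001 -1.   ] F [ 0.29 -0.13  0.62] grip 0.0
offset [ 1.000e-01  1.391e+02 -1.800e+00]
top white_1 [-43.  74.] 18.0 0.49
top white_1 [ 87. -46.] 27.0 0.45
top brown_1 [-0. 57.] 24.0 0.64
top brown_1 [42. 25.] 24.0 0.51
scene white_1 [-87. -47.] 26.0 0.51
scene white_1 [ 86. -41.] 31.0 0.38
scene brown_1 [43. 26.] 25.0 0.5
scene brown_1 [ -2. -50.] 31.0 0.5
```

play_rows --increments '[{"offset":[0,7,-1],"twist":0,"grip":0},{"offset":[0,14,-1],"twist":0,"grip":0},{"offset":[0,21,-1],"twist":0,"grip":0},{"offset":[0,28,-1],"twist":0,"grip":0},{"offset":[0,35,-1],"twist":0,"grip":0}]'

```text
time: 6.08
tool_pos: [0.466, -0.0718, 0.1997]
tool_rot: [0.0, 0.063, 0.998, 0.0]
contact_force: [-0.5, 0.3, 0.3]
gripper_width: 0.004
```

play_rows --increments '[{"offset":[0,7,0],"twist":0,"grip":0},{"offset":[0,14,0],"twist":0,"grip":0},{"offset":[0,21,0],"twist":0,"grip":0},{"offset":[0,28,0],"twist":0,"grip":0},{"offset":[0,35,0],"twist":0,"grip":0}]'

```text
time: 6.5
tool_pos: [0.4705, -0.0373, 0.1997]
tool_rot: [-0.0, 0.063, 0.998, 0.0]
contact_force: [-1.4, -0.6, -0.4]
gripper_width: -0.004
```

```bash
python3 -c "
from h import *
go(-89,57,27); pel(); snap('c')"
```

```text
t 6.5 tip tray xy [-88.3 -17.5] z 26.7 twist needed 0.0 tilt [-0.  0. -1.] F [-1.41 -0.6  -0.42] grip -0.0
offset [ 0.7 74.5 -0.3]
top white_1 [ 88. -46.] 27.0 0.49
top white_1 [-44.  71.] 18.0 0.41
top brown_1 [42. 26.] 23.0 0.52
top brown_1 [ -0. -54.] 26.0 0.4
scene white_1 [ 88. -43.] 29.0 0.44
scene brown_1 [  1. -50.] 30.0 0.63
scene brown_1 [44. 31.] 26.0 0.52
```

View pics/c.png

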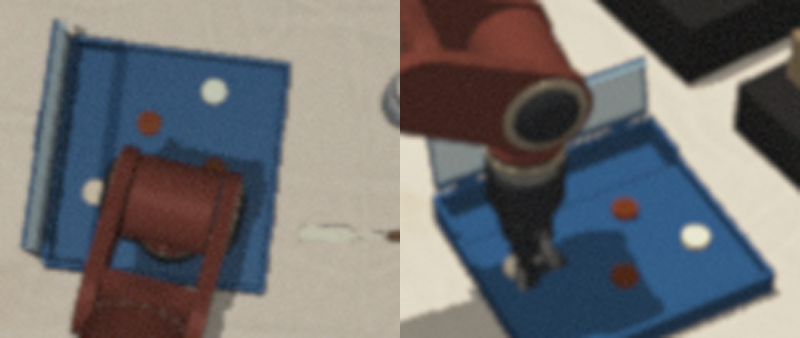

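White A sits at the front of the fingers at about (512,265), and B lies on the slope at (92,192). Neither brown has moved. I'll keep pushing.

play_rows --increments '[{"offset":[0,7,0],"twist":0,"grip":0},{"offset":[0,14,0],"twist":0,"grip":0},{"offset":[0,21,0],"twist":0,"grip":0},{"offset":[0,28,0],"twist":0,"grip":0},{"offset":[0,35,0],"twist":0,"grip":0}]'

```text
time: 7.32
tool_pos: [0.4749, -0.0024, 0.1997]
tool_rot: [-0.0, 0.063, 0.998, 0.0]
contact_force: [-0.3, 1.0, 0.0]
gripper_width: -0.001
```

play_rows --increments '[{"offset":[0,7,0],"twist":0,"grip":0},{"offset":[0,14,0],"twist":0,"grip":0},{"offset":[0,21,0],"twist":0,"grip":0},{"offset":[0,28,0],"twist":0,"grip":0},{"offset":[0,34,0],"twist":0,"grip":0}]'

```text
time: 7.73
tool_pos: [0.4792, 0.0313, 0.1997]
tool_rot: [0.0, 0.063, 0.998, 0.0]
contact_force: [-0.5, 0.4, -0.4]
gripper_width: -0.004
```

play_rows --increments '[{"offset":[0,4,0],"twist":0,"grip":0},{"offset":[0,8,0],"twist":0,"grip":0},{"offset":[0,8,0],"twist":0,"grip":0}]'

```text
time: 7.98
tool_pos: [0.4802, 0.0389, 0.1997]
tool_rot: [-0.0, 0.063, 0.998, 0.0]
contact_force: [-1.0, 0.8, 0.1]
gripper_width: -0.008
```

```bash
python3 -c "
from h import *
go(88,-80,65); pel(); snap('d')"
```

```text
t 7.98 tip tray xy [-88.4  59.4] z 26.7 twist needed 0.001 tilt [-0.  0. -1.] F [-0.99  0.79  0.14] grip -0.01
offset [-176.2 -139.5  -38.3]
top white_1 [ 89. -45.] 26.0 0.45
top brown_1 [43. 26.] 22.0 0.39
top brown_1 [  3. -53.] 26.0 0.37
scene white_1 [-42.  76.] 14.0 0.55
scene white_1 [ 85. -38.] 28.0 0.46
scene brown_1 [ -1. -51.] 30.0 0.58
scene brown_1 [41. 25.] 25.0 0.44
```

View pics/d.png

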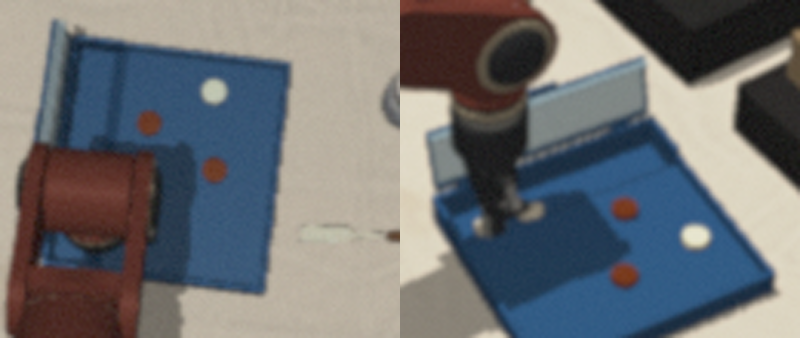

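A at (485,226) is over the edge and B at (530,210) is on the slope. Next I'll lift and go to white C.

play_rows --increments '[{"offset":[0,-3,-20],"twist":0,"grip":0},{"offset":[-28,-25,-38],"twist":0,"grip":0},{"offset":[-58,-50,-38],"twist":0,"grip":0},{"offset":[-88,-75,-38],"twist":0,"grip":0},{"offset":[-118,-100,-38],"twist":0,"grip":0}]'

```text
time: 8.8
tool_pos: [0.5857, -0.0772, 0.2384]
tool_rot: [0.001, 0.063, 0.998, -0.0]
contact_force: [-0.2, 0.5, 0.5]
gripper_width: 0.001
```

play_rows --increments '[{"offset":[-30,-20,0],"twist":0,"grip":0},{"offset":[-58,-40,0],"twist":0,"grip":0},{"offset":[-58,-40,0],"twist":0,"grip":0}]'

```text
time: 9.05
tool_pos: [0.6401, -0.127, 0.238]
tool_rot: [0.002, 0.065, 0.998, -0.001]
contact_force: [-0.0, 0.5, 1.0]
gripper_width: -0.004
```

```bash
python3 -c "
from h import *
go(88,-80,27); pel(); snap('e')"
```

```text
t 9.05 tip tray xy [ 92.  -85.4] z 65.0 twist needed -0.003 tilt [ 0.003 -0.002 -1.   ] F [-0.03  0.52  1.02] grip -0.0
offset [ 4.1  5.4 38. ]
top white_1 [-87.  76.] 14.0 0.46
top white_1 [-47.  72.] 18.0 0.4
top brown_1 [41. 27.] 26.0 0.41
scene white_1 [-87.  79.] 21.0 0.63
scene white_1 [-43.  76.] 17.0 0.62
scene white_1 [ 87. -39.] 29.0 0.48
scene white_1 [42. 29.] 29.0 0.31
scene brown_1 [ -3. -52.] 30.0 0.44
scene brown_1 [45. 25.] 26.0 0.41
```

View pics/e.png

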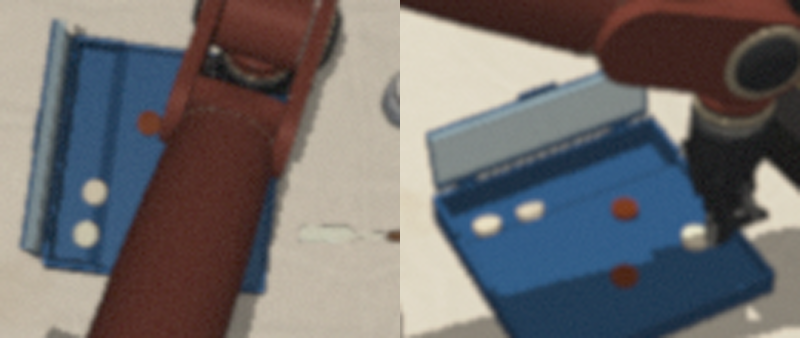

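Both swept whites lean on the slope at (95,192) and (86,234) in the top crop, and C at (695,236) is ahead of the fingers.

play_rows --increments '[{"offset":[2,0,14],"twist":0,"grip":0},{"offset":[2,0,28],"twist":0,"grip":0},{"offset":[2,0,38],"twist":0,"grip":0},{"offset":[2,0,38],"twist":0,"grip":0},{"offset":[2,5,38],"twist":0,"grip":0}]'

```text
time: 9.87
tool_pos: [0.6352, -0.1178, 0.1981]
tool_rot: [-0.001, 0.064, 0.998, 0.0]
contact_force: [-0.2, -0.5, -0.7]
gripper_width: 0.001
```

```bash
python3 -c "
from h import *
go(88,62,27)"
```

```text
t 9.87 tip tray xy [ 84.9 -76.5] z 25.1 twist needed -0.001 tilt [-0.002  0.    -1.   ] F [-0.16 -0.48 -0.75] grip 0.0
offset [ -3.  138.5  -1.9]
```

play_rows --increments '[{"offset":[-2,3,-1],"twist":0,"grip":0},{"offset":[-2,10,-1],"twist":0,"grip":0},{"offset":[-2,17,-1],"twist":0,"grip":0},{"offset":[-2,24,-1],"twist":0,"grip":0},{"offset":[-2,31,-1],"twist":0,"grip":0}]'

```text
time: 10.28
tool_pos: [0.6416, -0.086, 0.2006]
tool_rot: [-0.0, 0.063, 0.998, 0.0]
contact_force: [0.7, -1.0, 0.2]
gripper_width: 0.004
```

play_rows --increments '[{"offset":[0,7,0],"twist":0,"grip":0},{"offset":[0,14,0],"twist":0,"grip":0},{"offset":[0,21,0],"twist":0,"grip":0},{"offset":[0,28,0],"twist":0,"grip":0},{"offset":[0,35,0],"twist":0,"grip":0}]'

```text
time: 10.7
tool_pos: [0.6461, -0.0516, 0.2008]
tool_rot: [0.0, 0.063, 0.998, 0.0]
contact_force: [-0.5, -0.6, -0.3]
gripper_width: 0.001
```

```bash
python3 -c "
from h import *
go(88,62,27); pel(); snap('f')"
```

```text
t 10.7 tip tray xy [87.7 -9.4] z 27.8 twist needed 0.0 tilt [ 0.  0. -1.] F [-0.47 -0.57 -0.32] grip 0.0
offset [-0.3 71.4  0.8]
top brown_1 [  2. -53.] 27.0 0.59
scene white_1 [88. 12.] 28.0 0.46
scene white_1 [-91.  81.] 17.0 0.44
scene white_1 [-45.  77.] 18.0 0.36
scene brown_1 [  0. -51.] 30.0 0.52
scene brown_1 [43. 28.] 29.0 0.4
```

View pics/f.png

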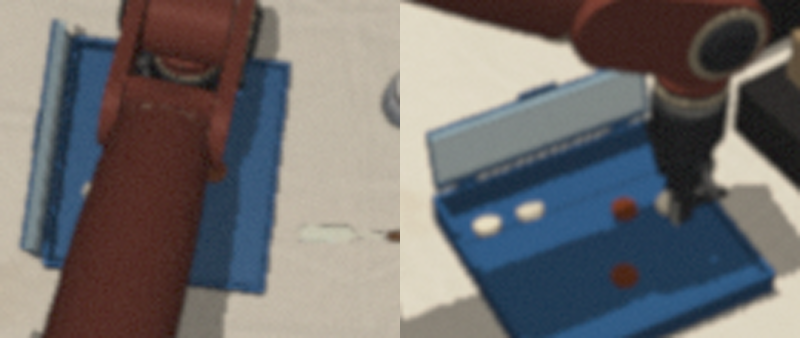

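C is ahead of the fingers at (665,204) and both browns are clear. I'll push it past the edge.

play_rows --increments '[{"offset":[0,7,0],"twist":0,"grip":0},{"offset":[0,14,0],"twist":0,"grip":0},{"offset":[0,21,0],"twist":0,"grip":0},{"offset":[0,28,0],"twist":0,"grip":0},{"offset":[0,35,0],"twist":0,"grip":0}]'

```text
time: 11.52
tool_pos: [0.6505, -0.0166, 0.2007]
tool_rot: [-0.0, 0.063, 0.998, 0.0]
contact_force: [0.2, 0.1, 0.3]
gripper_width: -0.002
```

play_rows --increments '[{"offset":[0,7,0],"twist":0,"grip":0},{"offset":[0,14,0],"twist":0,"grip":0},{"offset":[0,21,0],"twist":0,"grip":0},{"offset":[0,28,0],"twist":0,"grip":0},{"offset":[0,34,0],"twist":0,"grip":0}]'

```text
time: 11.93
tool_pos: [0.6548, 0.017, 0.2007]
tool_rot: [-0.0, 0.063, 0.998, 0.0]
contact_force: [-0.1, 1.0, 0.4]
gripper_width: -0.003
```

play_rows --increments '[{"offset":[0,4,0],"twist":0,"grip":0},{"offset":[0,7,0],"twist":0,"grip":0},{"offset":[0,7,0],"twist":0,"grip":0}]'

```text
time: 12.18
tool_pos: [0.6556, 0.0236, 0.2007]
tool_rot: [-0.0, 0.063, 0.998, 0.0]
contact_force: [-0.4, -0.0, 0.3]
gripper_width: 0.003
```

```bash
python3 -c "
from h import *
go(-43,40,60); pel(); pel()"
```

```text
t 12.18 tip tray xy [87.6 66.4] z 27.7 twist needed 0.001 tilt [-0.  0. -1.] F [-0.38 -0.01  0.33] grip 0.0
offset [130.7 -26.3 -32.3]
top brown_1 [  2. -53.] 27.0 0.45
scene white_1 [-40.  78.] 16.0 0.46
scene white_1 [-89.  80.] 20.0 0.37
scene brown_1 [44. 28.] 26.0 0.39
top brown_1 [  3. -52.] 27.0 0.45
scene white_1 [-42.  80.] 14.0 0.4
scene white_1 [-87.  82.] 19.0 0.39
scene brown_1 [  1. -51.] 31.0 0.57
scene brown_1 [43. 28.] 28.0 0.48
```

play_rows --increments '[{"offset":[0,-4,-25],"twist":0,"grip":0},{"offset":[20,-15,-40],"twist":0,"grip":0},{"offset":[55,-28,-40],"twist":0,"grip":0},{"offset":[90,-34,-40],"twist":0,"grip":0},{"offset":[125,-36,-40],"twist":0,"grip":0}]'

```text
time: 13.2
tool_pos: [0.5259, 0.0025, 0.2411]
tool_rot: [0.0, 0.064, 0.998, -0.0]
contact_force: [-0.9, -0.9, 0.4]
gripper_width: 0.0
```

```bash
python3 -c "
from h import *
go(-43,40,28); pel(); snap('g')"
```

```text
t 13.2 tip tray xy [-38.2  28.9] z 68.1 twist needed -0.001 tilt [ 0.001 -0.    -1.   ] F [-0.93 -0.88  0.44] grip 0.0
offset [ 4.8 11.1 40.1]
top white_1 [86. 75.] 14.0 0.4
top white_1 [-42.  67.] 20.0 0.37
top brown_1 [  2. -49.] 27.0 0.59
scene white_1 [86. 79.] 16.0 0.56
scene white_1 [41. 29.] 27.0 0.52
scene white_1 [-89.  82.] 17.0 0.4
scene white_1 [-43.  77.] 15.0 0.36
scene brown_1 [ -2. -50.] 30.0 0.65
scene brown_1 [47. 27.] 27.0 0.61
```

View pics/g.png

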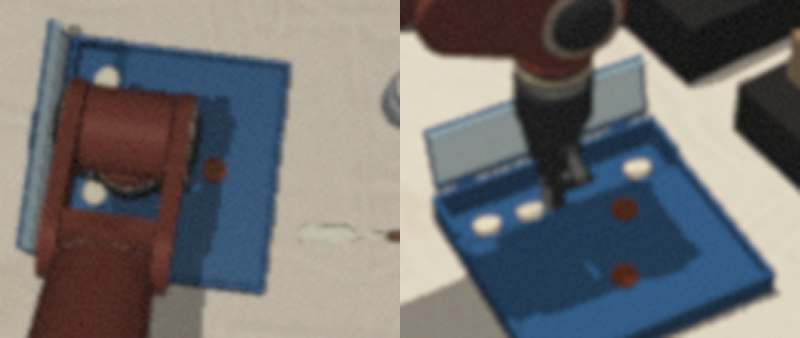

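C is at (637,168), in the trough and leaning like A at (486,225). B at (530,211) lies slightly higher on the slope, so I'll nudge it as far as the other two.

play_rows --increments '[{"offset":[4,0,15],"twist":0,"grip":0},{"offset":[4,0,30],"twist":0,"grip":0},{"offset":[4,0,39],"twist":0,"grip":0},{"offset":[4,0,39],"twist":0,"grip":0},{"offset":[4,5,39],"twist":0,"grip":0}]'

```text
time: 14.02
tool_pos: [0.5241, 0.0083, 0.2014]
tool_rot: [-0.001, 0.064, 0.998, -0.0]
contact_force: [0.5, -0.2, -0.1]
gripper_width: 0.001
```

play_rows --increments '[{"offset":[0,6,0],"twist":0,"grip":0},{"offset":[0,12,0],"twist":0,"grip":0},{"offset":[0,17,0],"twist":0,"grip":0},{"offset":[0,22,0],"twist":0,"grip":0},{"offset":[0,26,0],"twist":0,"grip":0}]'

```text
time: 14.43
tool_pos: [0.5272, 0.0352, 0.2022]
tool_rot: [0.0, 0.063, 0.998, 0.0]
contact_force: [-0.3, 0.3, 0.4]
gripper_width: -0.001
```

```bash
python3 -c "
from h import *
go(-43,62,28); pel()
for u,v in((95,192),(86,234)): print(w2t(ray(262+u/3.077,137+v/3.073,'top',.017)))
print(w2t(ray(262+107/3.077,137+76/3.073,'top',.017)))
for c in('top','scene'):
    for d in manip.tip_of('lid_edge',c): P=cam2w(d['xyz'],c); print(c,w2t(P),P[2],d['p'])
"
```

```text
t 14.43 tip tray xy [-41.1  61.6] z 29.2 twist needed 0.001 tilt [ 0.001  0.    -1.   ] F [-0.28  0.26  0.39] grip -0.0
offset [1.9 0.4 1.2]
top white_1 [85. 77.] 17.0 0.61
top brown_1 [  4. -50.] 27.0 0.39
scene white_1 [-88.  80.] 18.0 0.49
scene white_1 [89. 82.] 16.0 0.48
scene brown_1 [-1.  2.] -1.0 0.72
scene brown_1 [45. 28.] 28.0 0.57
scene brown_1 [  0. -50.] 29.0 0.45
[-42.35638093  72.95692523]
[-90.41509902  75.90505322]
[90.78553618 79.07215574]
top [ -1.15486668 145.27612071] 0.12101213550953971 0.48
scene [  2.67032762 142.32312506] 0.12091627148580075 0.96
scene [-90.58885873  80.8522568 ] 0.018209570074444903 0.62
scene [-0.24220731 59.56440708] 0.018509622587620678 0.56
```

play_rows --increments '[{"offset":[0,-5,-20],"twist":0,"grip":0},{"offset":[0,-15,-55],"twist":0,"grip":0},{"offset":[-10,-20,-95],"twist":0,"grip":0},{"offset":[-25,-20,-135],"twist":0,"grip":0},{"offset":[-41,-20,-171],"twist":0,"grip":0}]'

```text
time: 15.25
tool_pos: [0.5649, 0.0088, 0.3746]
tool_rot: [0.0, 0.064, 0.998, -0.0]
contact_force: [1.0, 0.6, 0.8]
gripper_width: 0.0
```

play_rows --increments '[{"offset":[0,35,0],"twist":0,"grip":0},{"offset":[0,70,0],"twist":0,"grip":0},{"offset":[0,105,0],"twist":0,"grip":0},{"offset":[0,140,0],"twist":0,"grip":0},{"offset":[0,158,0],"twist":0,"grip":0}]'

```text
time: 15.67
tool_pos: [0.585, 0.1688, 0.3726]
tool_rot: [-0.0, 0.062, 0.998, 0.0]
contact_force: [-0.3, -0.6, -0.4]
gripper_width: 0.005
```

```bash
python3 -c "
from h import *
go(0,200,105); pel()"
```

```text
t 15.67 tip tray xy [ -0.8 201.6] z 199.6 twist needed 0.002 tilt [-0.     0.001 -1.   ] F [-0.28 -0.62 -0.35] grip 0.01
offset [-0.8 -1.7 94.6]
top white_1 [-43.  75.] 19.0 0.61
top white_1 [-89.  76.] 14.0 0.47
top white_1 [89. 76.] 17.0 0.41
top brown_1 [  0. -51.] 26.0 0.57
top brown_1 [39. 26.] 23.0 0.48
scene white_1 [-87.  80.] 17.0 0.62
scene white_1 [-47.  78.] 14.0 0.54
scene white_1 [-0. 94.] 9.0 0.45
scene white_1 [86. 83.] 15.0 0.37
scene brown_1 [ -1. -49.] 28.0 0.64
scene brown_1 [42. 26.] 26.0 0.48
```

All three whites are now in the trough at y≈75–80, z≈16. Next I'll go down behind the lid.

play_rows --increments '[{"offset":[0,-2,35],"twist":0,"grip":0},{"offset":[0,-2,70],"twist":0,"grip":0},{"offset":[0,-2,94],"twist":0,"grip":0},{"offset":[0,-20,94],"twist":0,"grip":0},{"offset":[0,-36,94],"twist":0,"grip":0}]'

```text
time: 16.38
tool_pos: [0.5794, 0.1288, 0.2755]
tool_rot: [-0.003, 0.064, 0.998, -0.001]
contact_force: [-0.0, 0.0, 1.7]
gripper_width: -0.001
```

play_rows --increments '[{"offset":[0,-6,0],"twist":0,"grip":0},{"offset":[0,-12,0],"twist":0,"grip":0},{"offset":[0,-18,0],"twist":0,"grip":0},{"offset":[0,-24,0],"twist":0,"grip":0},{"offset":[0,-30,0],"twist":0,"grip":0}]'

```text
time: 16.8
tool_pos: [0.5769, 0.1002, 0.2793]
tool_rot: [0.001, 0.063, 0.998, 0.0]
contact_force: [0.7, 0.4, 0.0]
gripper_width: -0.002
```

```bash
cat >> h.py <<'E'
def lid():
  for c in('top','scene'):
    manip.grab_frame(c)
    for d in manip.tip_of('lid_edge',c): P=cam2w(d['xyz'],c); print(c,w2t(P).round(),(P[2]*1e3).round(),round(d['p'],2))
E
python3 -c "
from h import *
go(0,90,105); lid()"
```

```text
t 16.8 tip tray xy [  0.  132.4] z 106.3 twist needed 0.0 tilt [ 0.001  0.    -1.   ] F [0.69 0.43 0.02] grip -0.0
offset [  0.  -42.4   1.3]
scene [  2. 115.] 124.0 0.82
```

Lid edge is at y≈115, so it is past upright. I'll keep pushing.

play_rows --increments '[{"offset":[0,-6,0],"twist":0,"grip":0},{"offset":[0,-12,0],"twist":0,"grip":0},{"offset":[0,-18,0],"twist":0,"grip":0},{"offset":[0,-24,0],"twist":0,"grip":0},{"offset":[0,-30,0],"twist":0,"grip":0}]'

```text
time: 17.42
tool_pos: [0.5729, 0.0702, 0.2787]
tool_rot: [-0.0, 0.063, 0.998, -0.0]
contact_force: [-0.2, 0.9, -1.2]
gripper_width: 0.001
```

play_rows --increments '[{"offset":[0,-6,0],"twist":0,"grip":0},{"offset":[0,-12,0],"twist":0,"grip":0},{"offset":[0,-14,0],"twist":0,"grip":0},{"offset":[0,-14,0],"twist":0,"grip":0}]'

```text
time: 17.75
tool_pos: [0.5712, 0.0563, 0.2787]
tool_rot: [0.0, 0.064, 0.998, -0.0]
contact_force: [0.2, -0.4, -0.1]
gripper_width: -0.0
```

play_rows --increments '[{"offset":[0,0,-15],"twist":0,"grip":0},{"offset":[0,0,-50],"twist":0,"grip":0},{"offset":[0,30,-85],"twist":0,"grip":0},{"offset":[0,65,-110],"twist":0,"grip":0},{"offset":[0,100,-110],"twist":0,"grip":0}]'

```text
time: 18.17
tool_pos: [0.5852, 0.1566, 0.396]
tool_rot: [0.005, 0.065, 0.998, 0.001]
contact_force: [0.2, 0.1, 1.4]
gripper_width: -0.002
```

```bash
python3 -c "
from h import *
go(0,200,205); lid(); pel(); snap('i')"
```

```text
t 18.17 tip tray xy [  2.7 189.8] z 223.0 twist needed -0.002 tilt [ 0.011  0.001 -1.   ] F [0.24 0.09 1.44] grip -0.0
offset [ 2.9 10.2 18. ]
top [ 1. 45.] 46.0 0.62
top [ 1. 96.] 10.0 0.31
scene [ 4. 46.] 45.0 0.66
top brown_1 [40. 27.] 23.0 0.63
top brown_1 [  2. -50.] 27.0 0.53
scene brown_1 [45. 27.] 27.0 0.61
scene brown_1 [ -1. -50.] 26.0 0.59
scene brown_1 [-0.  2.] -1.0 0.33
```

View pics/i.png

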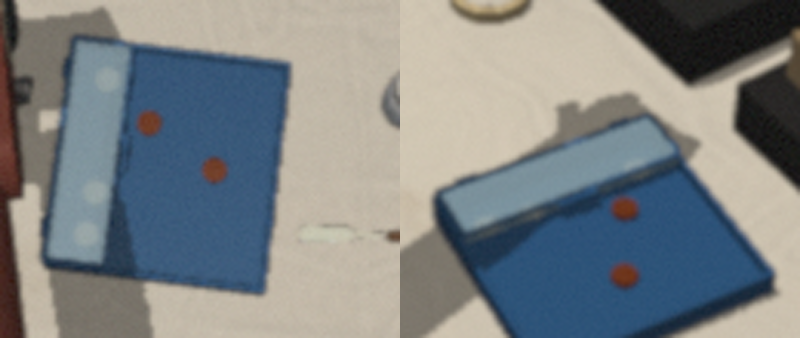

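The lid is shut with its tab at y≈45.5 and z≈45 mm. The three whites show under it at (107,79), (96,192) and (86,234), and the browns haven't moved.

```bash
python3 -c "
from h import *
lid(); manip.job_done()"
```

```text
top [ 3. 49.] 44.0 0.82
scene [ 6. 42.] 43.0 0.92
the job is handed in; nothing more can be done
```

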